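Latch the salvaged glovebox

TASK

Three salvaged car gloveboxes lie on their backs with their doors standing open. Shut the one that has the window winder in it: press its door down until the sprung latch snaps in and holds it shut, with the winder still inside. Leave the other two open as they stand.

Things in the scene. Friction and masses are not known exactly. Their poses are not given: they have to be found in the camera images.
- glovebox: The glovebox to shut: brown fibreboard tub, 140 (x) by 160 (y) by 85 mm high, walls 6 mm, fixed, mouth up. Origin: centre of its underside, z up. Hinge line of its door: along y at x = -65, z = 85 mm, on the rim nearest the robot. Shut, the door lies flat, upper face at z = 97 mm. The other two gloveboxes are the same make and size.
- glovebox_door_edge (a point): Middle of the free edge of its door, outer (upper) face, 132 mm from the hinge. The door: flat black panel 12 mm thick, 164 mm wide, bright trim. Under this edge a sprung sloped brass tongue meets a bar on the far wall at about 0.2 rad and snaps under it when the door is nearly flat; pressing there takes about 4 to 10 N. A rubber buffer keeps an unlatched door raised.
- glovebox_door (a joint): Opening angle of that door in rad: 0 shut flat, positive with the free edge raised (it swings up and towards the robot). It starts at 0.8 to 1.0; a stiff hinge (about 0.2 N m) keeps it where it is left. Latched it rests below 0.035, unlatched it stays raised, above 0.05.
- winder_mid (a point): Window winder lying loose in the glovebox to shut: steel crank arm 100 mm long, 16 mm wide, with a black knob 18 mm across and 34 mm tall at one end. The point is at its middle, 10 mm above its underside. It need not be touched.
- lens_box_door_edge (a point): Middle of the free edge, outer face, of the open door of a second glovebox, which holds a small orange lamp lens (85 by 50 by 24 mm). Its door must stay as it is.
- empty_box_door_edge (a point): Middle of the free edge, outer face, of the open door of a third glovebox, which is empty. Its door must stay as it is.
Not all that is in view belongs to the job. What is shaped like the glovebox but white is not meant.

How it is judged:
By the outcome, as a careful person would: the job done as asked, in the order asked, and still so for the second after the job is handed in, with the robot touching nothing.
It also fails if it takes over 38 s, if anything falls off the work surface, if the arm or the gripper's body presses on something with over 40 N, if the wrist force passes 120 N, or if a joint passes its speed limit or range.

ROBOT

A 6-joint arm with a two-finger parallel gripper is mounted at the origin on the work surface. World frame = base frame: x ahead of the robot, y to its left, z up, the work surface at z = 0. Lengths are in mm, angles in degrees, forces in N, time in s.
With the tool pointing down it reaches from about 300 to 1000 mm from the base axis. Payload 5.1 kg.
Tool frame: the origin (TCP) lies on the front face of the gripper's body, between the roots of the fingers; the fingertips stand 78 mm ahead of it and the grasp point (between the pads) lies 59 mm ahead of it (robot.tcp_to_grasp is the distance from the TCP to the grasp point, in mm); y points along the fingers, z is the direction in which the jaws open and shut, and the axes are right-handed (so a half turn about y gives the same grasp; the last joint's range is limited). The gripper opens to 95 mm and grips with 3 to 60 N. Pads are 20 mm wide; open, the fingers measure 119 mm over their backs; the gripper's body (75 mm by 180 mm) begins 59 mm behind the grasp point.
Start: joints at [-4.733, 7.093, 94.555, -0, 78.352, -4.733], TCP at [649.989, -0.028, 292.256] pointing down, gripper open.
Joint ranges: [-149.61, 149.61], [-58.7, 133.49], [1.44, 155.28], [-77.14, 257.14], [18.33, 153.61], [-166.67, 166.67]. Speed limits (degrees/s): [147.25, 147.25, 180, 180, 180, 180].

INTERFACE

Orientations are given as a 3x3 rotation matrix whose columns are the frame's x, y, z axes.
In Python, from rig import robot, viewer, order gives the robot as it stands.
- The arm moves only by the tool play_rows, never from a script. Its argument "rows" is one flat list of numbers, 7 for each row, row after row: the turn, a rotation vector about the tool's x, y, z in rad, then the shift along the tool's x, y, z in cm, then the closure, from 0 (fully open) to 1 (shut). A call has exactly 10 rows; each row is the pose to reach, as a shift and turn from the pose commanded when the call began, along the tool's axes at that moment; what a row does not reach only later rows make up. A row lasts 1/12 s, in which the tool goes at most 41.7 mm and 7.16 degrees, less where a joint would pass 70% of its speed; a pose out of reach is approached as far as the arm can. A call with a gripper value outside its range is refused whole. The fingers move at their own pace and stop on an object; the grip force is fixed at half the most. Time passes only in rows, so rows that repeat a pose let the fingers close, or fill a call up. It gives the time, the measured TCP pose, the force and the opening at its end, in the units of the state.
- robot.state(): the state, without advancing time (a new reading comes with each control period).
- viewer.read_camera(name): name is "scene" or "side" or "wrist"; returns the picture (480x640x3 uint8, red, green, blue); there is no depth.
- viewer.get_calibration(name): a dict with "mtx" (3x3 intrinsics, pixels), "rvec" (rotation vector, rad) and "tvec" (3), from world to camera coordinates, as OpenCV has them. Camera axes: x right, y down, z forward; pixel columns grow to the right and rows downward; lengths in mm; the calibration is good to about 2 mm. A picture is of the moment at which its call begins: read the wrist's pose just before it. get_calibration takes no time and is no camera call; for the wrist camera it gives the pose at the moment of the call.
- order.finish_job(): hands the job in, once; it reports no verdict.
Trained networks look in the newest picture that a camera, given by its name, has taken for a name from the list of things; names that differ only in an ending like _2 or _b are one class to them, and where a whole thing is asked for, a point or a joint stands for the part that bears it (a point fixed in the world has none). Each returns a list of dicts, best first, with "conf" (0 to 1); they miss things now and then, are a little off and sometimes report something else, mostly with a low value. They report only what shows in the picture. A call takes as long as a camera call. They do not tell look-alikes from the thing itself.
- viewer.recognise(camera, query): "box" ([centre column, centre row, width, height] in pixels, round what is visible of it).
- viewer.outline_of(camera, query): "region" (480x640 bool, what is visible of it) and "box" ([centre column, centre row, width, height] in pixels, round what is visible of it).
- viewer.tip_of(camera, query): "at" ([column, row] in pixels: a listed point, or the origin of a listed thing).
The state is a dict: "time": time; "qpos": joint angles; "joint_vel": joint speeds; "tau": joint torques, N m; "eef_pos": TCP position; "ee_rot": TCP orientation; "wrist_force": force on the tool from outside, world axes, zero at the start; "torque": the same for the moment, N m; "gripper_width": finger opening in mm.
Only numpy, scipy, OpenCV 4.12 (cv2) and the standard library are available. Lean on these libraries where they do the work, as an engineer would, in place of code of your own. Each camera call takes 0.05 s, during which the arm holds its last target.

## Working session

There is one attempt and no reset: what is moved stays moved. The work goes in short steps, Python scripts to look and compute and a tool call to move; the robot and the scene stay as the last step left them, time stands still between calls to the robot, and variables do not carry over. Pictures are saved under pics/ and viewed, and the job is handed in when it is done.

Besides the shell and the picture viewer there is one more tool, called after "Call:" as a command line: name --argument value ..., lists and objects as JSON in quotes. play_rows: Moves the arm, as the interface text tells. Its arguments: {"type":"object","properties":{"rows":{"type":"array"}},"required":["rows"]}

```bash
ls; mkdir -p pics; python3 - <<'E'
from rig import robot, viewer, order
import cv2
for c in ["scene","side","wrist"]:
    im=viewer.read_camera(c); cv2.imwrite(f"pics/{c}0.png",im[:,:,::-1])
    for q in ["glovebox","glovebox_door_edge","winder_mid","lens_box_door_edge","empty_box_door_edge"]:
        print(c,q,[(round(d['conf'],2),[int(v) for v in d['at']]) for d in viewer.tip_of(c,q)])
s=robot.state();print(s['time'],s['eef_pos'],s['ee_rot'])
E
```

```text
pics
scene glovebox [(0.68, [504, 326]), (0.6, [369, 341])]
scene glovebox_door_edge [(0.61, [491, 307]), (0.55, [373, 279])]
scene winder_mid [(0.54, [355, 340])]
scene lens_box_door_edge [(0.92, [288, 175])]
scene empty_box_door_edge [(0.66, [193, 132])]
side glovebox [(0.94, [280, 448]), (0.92, [244, 309])]
side glovebox_door_edge [(0.92, [225, 240]), (0.84, [256, 386])]
side winder_mid []
side lens_box_door_edge [(0.71, [362, 159])]
side empty_box_door_edge [(0.69, [395, 102])]
wrist glovebox []
wrist glovebox_door_edge []
wrist winder_mid []
wrist lens_box_door_edge []
wrist empty_box_door_edge []
0.9 [ 6.49988975e+02 -3.99093668e-02  2.92284860e+02] [[ 1.82745646e-05  4.49360041e-05  9.99999999e-01]
 [-1.00000000e+00 -1.39993922e-05  1.82751937e-05]
 [ 1.40002134e-05 -9.99999999e-01  4.49357483e-05]]
```

View pics/scene0.png

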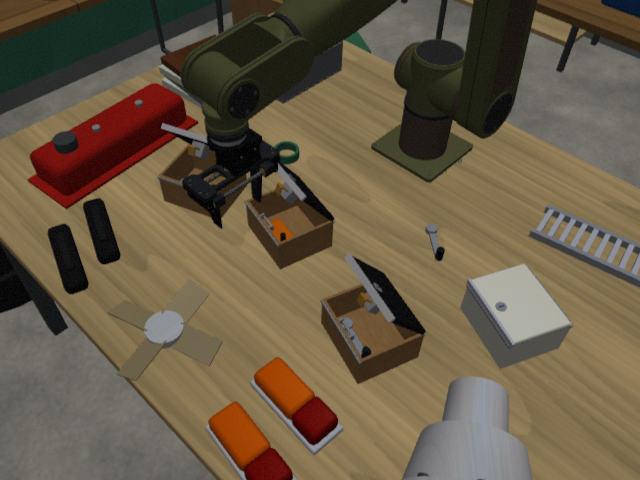

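View pics/side0.png

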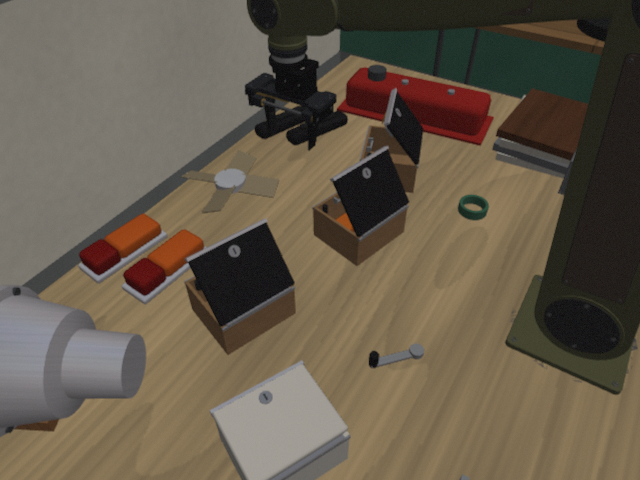

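View pics/wrist0.png

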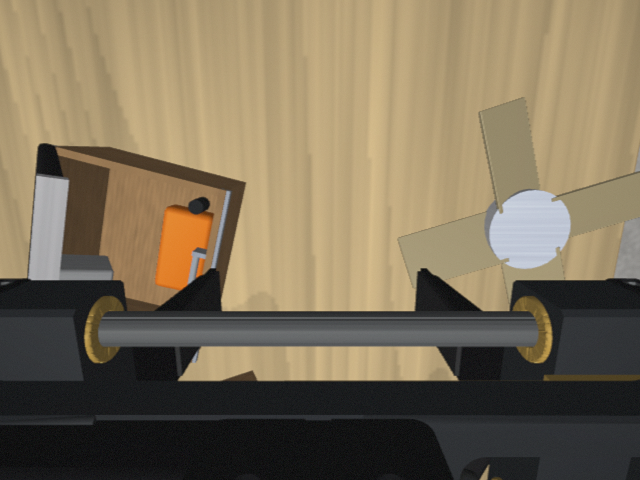

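Each box seems to have a grey bar and a black knob or buffer, so I'll zoom in to tell which one holds the winder.

```bash
python3 - <<'E'
import cv2,numpy as np
a=cv2.imread("pics/scene0.png");b=cv2.imread("pics/side0.png");w=cv2.imread("pics/wrist0.png")
def z(im,x,y,ww=130,h=98): return cv2.convertScaleAbs(cv2.resize(im[y:y+h,x:x+ww],(400,300),interpolation=cv2.INTER_CUBIC),alpha=1.6,beta=10)
cv2.imwrite("pics/z.png",np.vstack([np.hstack([z(a,305,285),z(a,225,170)]),np.hstack([z(a,145,115),z(b,340,80)])]))
cv2.imwrite("pics/z2.png",cv2.convertScaleAbs(cv2.resize(w[130:330,20:286],(798,600),interpolation=cv2.INTER_CUBIC),alpha=1.3))
E
```

```text
(no output)
```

View pics/z.png

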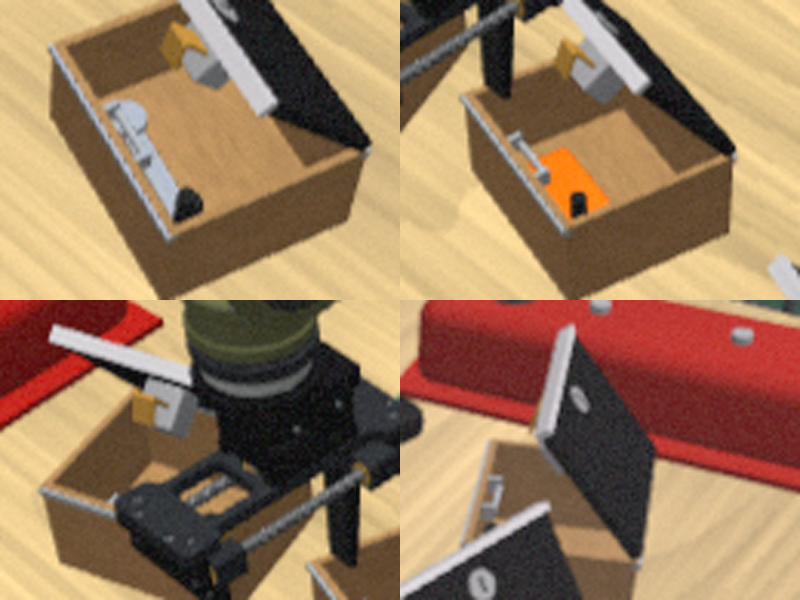

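View pics/z2.png

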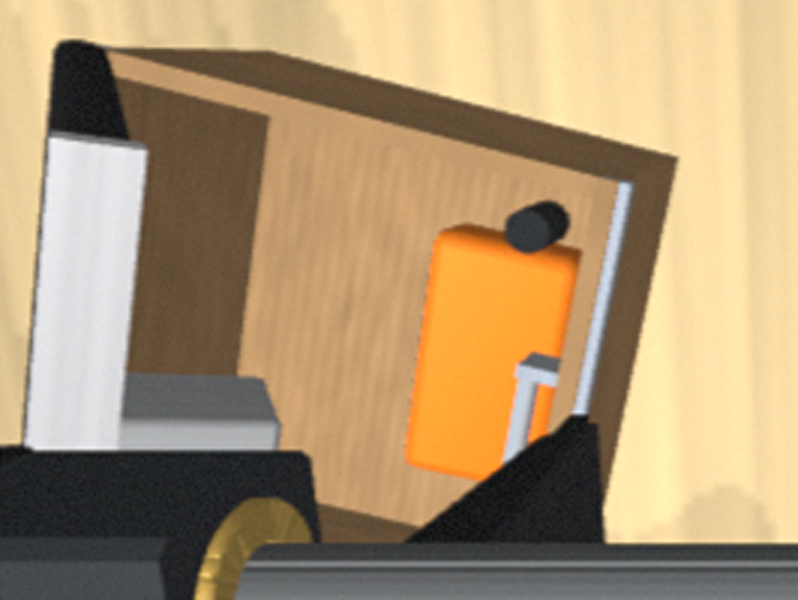

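The winder (a crank with a round end) is in the box at scene (370,330). The black post in the lens box is just its buffer. Next I'll zoom in on the corners to fit the pose.

```bash
python3 - <<'E'
import cv2,numpy as np
a=cv2.imread("pics/scene0.png");b=cv2.imread("pics/side0.png")
def z(im,x,y): return cv2.convertScaleAbs(cv2.resize(im[y:y+134,x:x+133],(798,804),interpolation=cv2.INTER_CUBIC)[:600*2],alpha=1.5,beta=10)
def s(im,n,x,y,w,h,k):
    o=cv2.convertScaleAbs(cv2.resize(im[y:y+h,x:x+w],(w*k,h*k),interpolation=cv2.INTER_CUBIC),alpha=1.5,beta=10)
    for i in range(0,w,20): cv2.putText(o,str(x+i),(i*k,10),0,.4,(0,0,255)); cv2.line(o,(i*k,12),(i*k,18),(0,0,255))
    for i in range(0,h,20): cv2.putText(o,str(y+i),(0,i*k+4),0,.4,(0,0,255)); cv2.line(o,(26,i*k),(34,i*k),(0,0,255))
    cv2.imwrite(n,o)
s(a,"pics/za.png",310,245,130,140,4)
s(b,"pics/zb.png",180,215,130,140,4)
E
```

```text
(no output)
```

View pics/za.png

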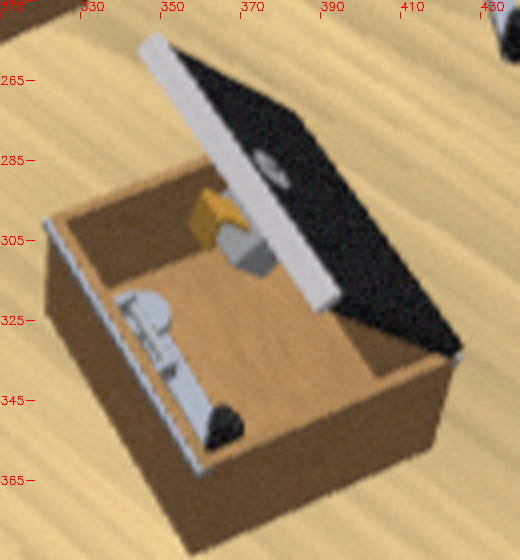

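View pics/zb.png

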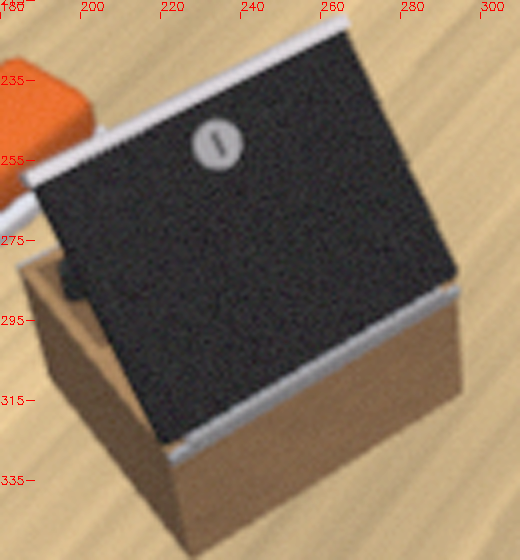

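```bash
cat > fit.py <<'E'
import numpy as np,cv2
from rig import viewer
from scipy.optimize import least_squares
def proj(c,P):
    k=viewer.get_calibration(c)
    return cv2.projectPoints(np.array(P,float).reshape(-1,1,3),np.array(k['rvec']),np.array(k['tvec']),np.array(k['mtx']),None)[0].reshape(-1,2)
def model(p,P):
    x,y,yaw,th=p; out=[]
    for q in P:
        if len(q)==4: # door: r,y,h
            r,yy,h=q[:3]; q=(-65+r*np.cos(th)-h*np.sin(th),yy,85+r*np.sin(th)+h*np.cos(th))
        c,s=np.cos(yaw),np.sin(yaw); out.append((x+c*q[0]-s*q[1],y+s*q[0]+c*q[1],q[2]))
    return np.array(out)
S=[((70,-80,85),(321.7,300)),((70,80,85),(360,363)),((70,80,0),(358,383.5)),((70,-80,0),(321.3,323.8)),((-70,80,0),(418,356.8)),
 ((132,-82,12,1),(351,254.5)),((132,82,12,1),(395,319)),((132,-82,0,1),(345,257)),((132,82,0,1),(389.5,322.5))]
D=[((-70,80,0),(228,354)),((-70,-80,0),(295.5,312.5)),((70,80,85),(184.5,281)),((132,82,12,1),(188.8,261.3)),((132,-82,12,1),(266.8,222.5))]
def res(p): return np.concatenate([(proj(c,model(p,[a for a,b in L]))-np.array([b for a,b in L])).ravel() for c,L in (("scene",S),("side",D))])
if __name__=="__main__":
    r=least_squares(res,[650,250,0,.9],loss='soft_l1',x_scale=[100,100,.3,.3]); print(r.x,np.round(r.fun.reshape(-1,2),1).tolist())
    print(model(r.x,[(132,0,12,1),(67,0,97),(0,0,0)]))
E
python3 fit.py
```

```text
[ 5.75815759e+02  3.01358726e+02 -3.39501292e-01  8.58951365e-01] [[0.2, -1.6], [0.8, -1.6], [-0.3, 0.2], [-0.4, -1.6], [-0.2, -0.4], [-1.2, -1.1], [-0.2, -1.2], [0.4, 0.7], [0.4, -0.2], [-0.7, 1.2], [-0.4, 0.4], [-0.7, 0.9], [-1.5, -0.4], [-0.9, -1.7]]
[[587.26348081 297.31566697 192.78363478]
 [638.99145627 279.04659443  97.        ]
 [575.81575859 301.35872618   0.        ]]
```

Fit is good, to within about 1.5 px: box at (576,301), yaw -19.5°, door at 0.86 rad. I'll lift, close the fingers, turn to the box's yaw and move over the door.

Call:
play_rows --rows '[0,0,0,0,-4,0,1,0,0,0,0,-8,0,1,0,0.1,0,-3.8,-8,-1,1,0,0.2,0,-7.6,-8,-2,1,0,0.3,0,-11.4,-8,-3.1,1,0,0.34,0,-15.2,-8,-4.2,1,0,0.34,0,-19,-8,-5.3,1,0,0.34,0,-22.8,-8,-6.3,1,0,0.34,0,-26.6,-8,-7.3,1,0,0.34,0,-30.5,-8,-8.4,1]'

```text
time: 1.73
eef_pos: [565.2, 306.6, 372.5]
ee_rot: [[-0.334, 0.001, 0.943], [-0.943, 0.0, -0.334], [-0.0, -1.0, 0.001]]
wrist_force: [0.0, -0.3, 1.0]
gripper_width: 33.9
```

Call:
play_rows --rows '[0,0,0,0,0,0,1,0,0,0,0,0,0,1,0,0,0,0,0,0,1,0,0,0,0,0,0,1,0,0,0,0,0,0,1,0,0,0,0,0,0,1,0,0,0,0,0,0,1,0,0,0,0,0,0,1,0,0,0,0,0,0,1,0,0,0,0,0,0,1]'

```text
time: 2.57
eef_pos: [566.1, 304.7, 372.3]
ee_rot: [[-0.334, 0.0, 0.943], [-0.943, 0.0, -0.334], [-0.0, -1.0, 0.0]]
wrist_force: [-0.8, -0.9, -0.4]
gripper_width: 0.5
```

```bash
python3 - <<'E'
from rig import robot, viewer
import cv2,numpy as np
s=robot.state();print(s['time'],s['eef_pos'],np.round(s['ee_rot'],3),s['wrist_force'],s['gripper_width'])
o=[viewer.read_camera(c)[:,:,::-1] for c in("scene","side")]
cv2.imwrite("pics/m1.png",np.hstack([o[0][130:430,200:500],o[1][100:400,100:500]]))
a=o[0][60:280,100:400]
cv2.imwrite("pics/m1b.png",cv2.convertScaleAbs(cv2.resize(a,None,fx=2.5,fy=2.5),alpha=1.4))
E
```

```text
2.5667 [566.07969222 304.74731124 372.30524914] [[-0.334  0.     0.943]
 [-0.943  0.    -0.334]
 [-0.    -1.     0.   ]] [-0.81419641 -0.87700539 -0.42623503] 0.46812830623228613
```

View pics/m1.png

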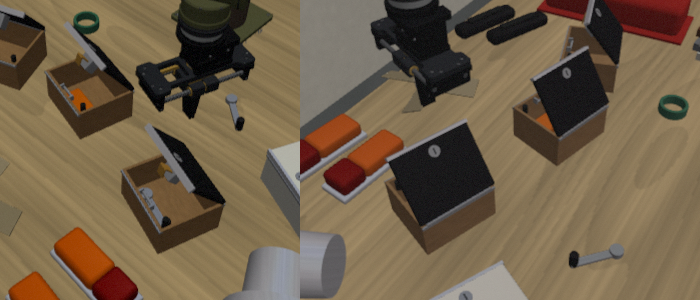

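View pics/m1b.png

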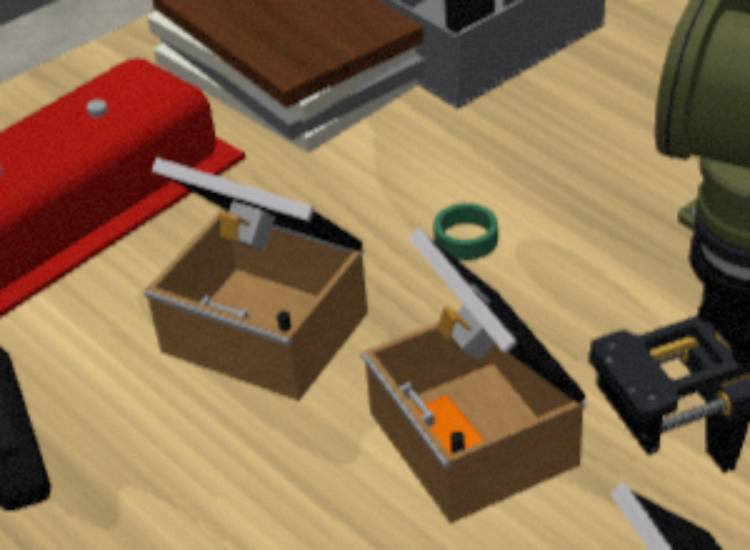

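Confirmed: the third box is empty, the lens box is in the middle and the winder is in the target. Next is the descent along the door's arc.

```bash
python3 -c "
from fit import *
for c in('scene','side'): print(c,proj(c,[(566,305,294)]))"
```

```text
scene [[387.93506728 243.5537012 ]]
side [[227.59568827 203.19520109]]
```

Call:
play_rows --rows '[0,0,0,0,3,0,1,0,0,0,0,6,0,1,0,0,0,0,9,0,1,0,0,0,0,10.5,0,1,0,0,0,0,11.3,0,1,0,0,0,0,11.8,0.3,1,0,0,0,0,12.2,0.9,1,0,0,0,0,12.7,1.5,1,0,0,0,0,13.4,2.2,1,0,0,0,0,14.3,3,1]'

```text
time: 3.5
eef_pos: [596.0, 295.1, 230.9]
ee_rot: [[-0.334, 0.004, 0.943], [-0.943, 0.002, -0.334], [-0.003, -1.0, 0.003]]
wrist_force: [-0.1, 0.7, 0.5]
gripper_width: 0.6
```

```bash
python3 - <<'E'
from rig import robot, viewer
import cv2,numpy as np
s=robot.state();print(s['time'],s['eef_pos'],s['wrist_force'],s['gripper_width'])
o=[viewer.read_camera(c)[:,:,::-1] for c in("scene","side")]
cv2.imwrite("pics/m2.png",np.hstack([cv2.resize(o[0][200:400,300:500],(400,400)),cv2.resize(o[1][180:380,150:350],(400,400))]))
E
```

```text
3.5 [595.97810651 295.12837855 230.94951809] [-0.0654297   0.714701    0.50077854] 0.573474366423963
```

View pics/m2.png

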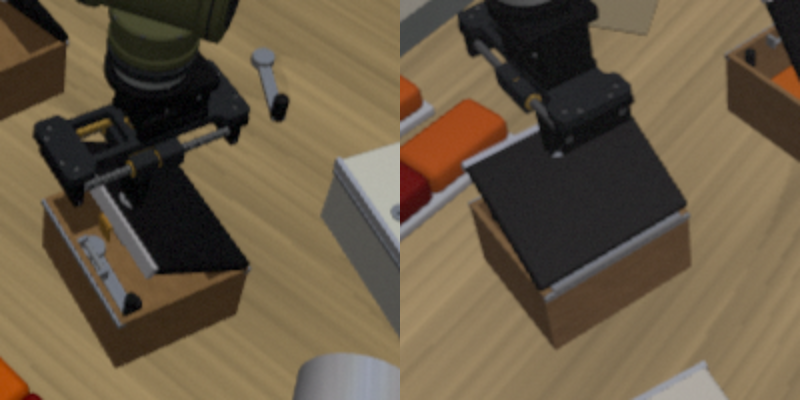

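The door is following the fingers at about 0.5 rad. I'll keep going down to nearly flat.

Call:
play_rows --rows '[0,0,0,0,0.7,0.4,1,0,0,0,0,1.4,0.8,1,0,0,0,0,2.1,1.1,1,0,0,0,0,2.7,1.4,1,0,0,0,0,3.2,1.6,1,0,0,0,0,3.7,1.8,1,0,0,0,0,4.1,2.0,1,0,0,0,0,4.5,2.1,1,0,0,0,0,4.8,2.2,1,0,0,0,0,5.0,2.2,1]'

```text
time: 4.43
eef_pos: [614.9, 287.8, 178.9]
ee_rot: [[-0.333, -0.0, 0.943], [-0.943, 0.0, -0.333], [-0.0, -1.0, -0.0]]
wrist_force: [-0.3, 0.4, -0.3]
gripper_width: 0.7
```

Call:
play_rows --rows '[0,0,0,0,0.1,0,1,0,0,0,0,0.2,0,1,0,0,0,0,0.3,0,1,0,0,0,0,0.4,0,1,0,0,0,0,0.4,0,1,0,0,0,0,0.4,0,1,0,0,0,0,0.4,0,1,0,0,0,0,0.4,0,1,0,0,0,0,0.4,0,1,0,0,0,0,0.4,0,1]'

```text
time: 5.27
eef_pos: [615.1, 287.6, 175.2]
ee_rot: [[-0.334, 0.0, 0.943], [-0.943, -0.0, -0.334], [-0.0, -1.0, 0.0]]
wrist_force: [1.2, 0.1, -0.0]
gripper_width: 0.4
```

```bash
cat > look.py <<'E'
import sys
from rig import robot, viewer
import cv2,numpy as np
s=robot.state();print(s['time'],s['eef_pos'],s['wrist_force'],s['gripper_width'])
o=[viewer.read_camera(c)[:,:,::-1] for c in("scene","side")]
cv2.imwrite(f"pics/{sys.argv[1]}.png",cv2.convertScaleAbs(np.hstack([cv2.resize(o[0][220:400,300:460],(400,450),interpolation=2),cv2.resize(o[1][200:380,160:320],(400,450),interpolation=2)]),alpha=1.4))
E
python3 look.py m3
```

```text
5.2667 [615.07959023 287.60238148 175.19862701] [ 1.22907255  0.09498697 -0.00393926] 0.44423612241350063
```

View pics/m3.png

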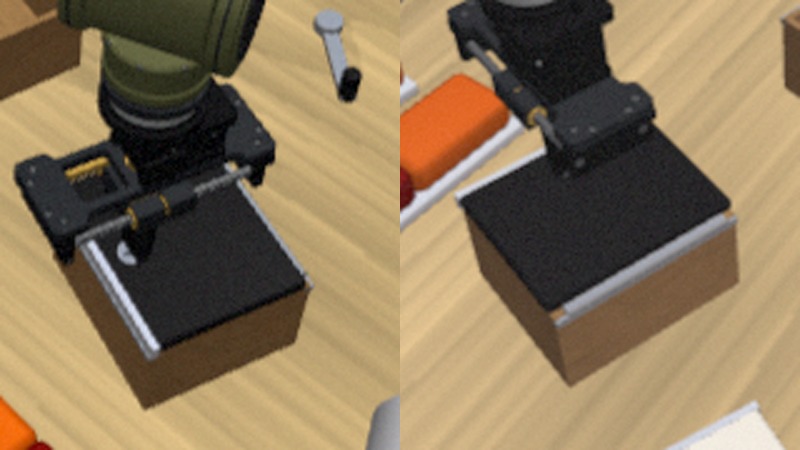

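The door is nearly flat and the force reads about 0, so I can't tell whether it has latched. I'll press a little deeper and watch the force.

Call:
play_rows --rows '[0,0,0,0,0.1,0,1,0,0,0,0,0.1,0,1,0,0,0,0,0.2,0,1,0,0,0,0,0.2,0,1,0,0,0,0,0.3,0,1,0,0,0,0,0.3,0,1,0,0,0,0,0.3,0,1,0,0,0,0,0.3,0,1,0,0,0,0,0.3,0,1,0,0,0,0,0.3,0,1]'

```text
time: 6.2
eef_pos: [615.1, 287.7, 174.7]
ee_rot: [[-0.333, 0.0, 0.943], [-0.943, -0.0, -0.333], [-0.0, -1.0, 0.0]]
wrist_force: [-4.3, -2.9, 9.7]
gripper_width: 0.3
```

It meets a hard stop with the tip at z ≈ 97, which is the flat-door height, at about 10 N. One firmer press, then back off straight up.

Call:
play_rows --rows '[0,0,0,0,0.1,0,1,0,0,0,0,0.2,0,1,0,0,0,0,0.2,0,1,0,0,0,0,0.2,0,1,0,0,0,0,0.2,0,1,0,0,0,0,0.2,0,1,0,0,0,0,0.2,0,1,0,0,0,0,0.2,0,1,0,0,0,0,0.2,0,1,0,0,0,0,0.2,0,1]'

```text
time: 7.03
eef_pos: [615.2, 287.8, 174.6]
ee_rot: [[-0.333, 0.0, 0.943], [-0.943, -0.0, -0.333], [-0.0, -1.0, 0.0]]
wrist_force: [-8.9, -4.7, 17.0]
gripper_width: 0.4
```

Call:
play_rows --rows '[0,0,0,0,-0.5,0,1,0,0,0,0,-1,0,1,0,0,0,0,-2,0,1,0,0,0,0,-4,0,1,0,0,0,0,-8,0,1,0,0,0,0,-12,0,1,0,0,0,0,-16,0,1,0,0,0,0,-20,0,1,0,0,0,0,-20,0,1,0,0,0,0,-20,0,1]'

```text
time: 7.87
eef_pos: [615.9, 288.1, 375.1]
ee_rot: [[-0.333, 0.007, 0.943], [-0.943, 0.003, -0.333], [-0.005, -1.0, 0.006]]
wrist_force: [0.5, 0.2, -0.4]
gripper_width: 0.4
```

```bash
python3 look.py m4; python3 - <<'E'
from fit import *
p=[575.8,301.4,-.3395,0]
for th in(0,.05,.1):
    p[3]=th
    for c in('scene','side'): print(th,c,np.round(proj(c,model(p,[(132,-82,12,1),(132,82,12,1),(70,80,85)])),1).tolist())
E
```

```text
7.8667 [615.94746727 288.10124877 375.09164667] [ 0.52796464  0.19595555 -0.42679013] 0.41462159891849537
0 scene [[322.9, 293.6], [363.3, 358.3], [360.9, 361.4]]
0 side [[254.2, 241.5], [182.5, 279.2], [183.8, 282.0]]
0.05 scene [[323.3, 291.5], [363.9, 356.3], [360.9, 361.4]]
0.05 side [[254.1, 239.4], [182.0, 277.2], [183.8, 282.0]]
0.1 scene [[323.9, 289.3], [364.7, 354.2], [360.9, 361.4]]
0.1 side [[254.1, 237.4], [181.6, 275.2], [183.8, 282.0]]
```

View pics/m4.png

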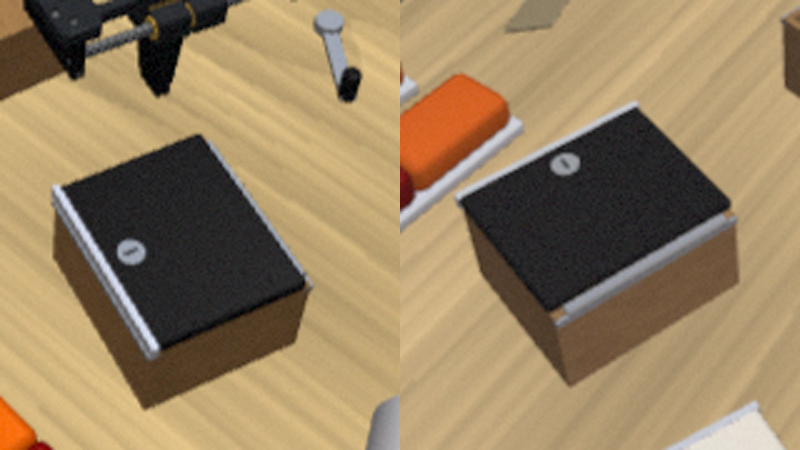

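The door stays flat with the tool away. As a check, I'll compare pressed against released at the free edge, and compare the other two boxes with their earlier pictures.

```bash
python3 - <<'E'
import cv2,numpy as np
from rig import viewer
g=lambda f,x:cv2.cvtColor(cv2.imread(f),cv2.COLOR_BGR2GRAY)[:,x].astype(np.float32)
a=cv2.cvtColor(cv2.imread("pics/m3.png"),cv2.COLOR_BGR2GRAY).astype(np.float32);b=cv2.cvtColor(cv2.imread("pics/m4.png"),cv2.COLOR_BGR2GRAY).astype(np.float32)
for r in ((slice(310,370),slice(110,190)),(slice(170,220),slice(440,490)),(slice(330,430),slice(110,190))):
    print(np.round(np.array(cv2.phaseCorrelate(a[r],b[r],cv2.createHanningWindow(a[r].shape[::-1],cv2.CV_32F))[0])/2.5,2))
n=viewer.read_camera("scene"); o=cv2.imread("pics/m1b.png")
n2=cv2.convertScaleAbs(cv2.resize(n[60:280,100:400,::-1],None,fx=2.5,fy=2.5),alpha=1.4)
s=viewer.read_camera("side"); s0=cv2.imread("pics/side0.png")
d=cv2.absdiff(s[80:260,310:430,::-1],s0[80:260,310:430]); print("side other boxes diff mean,max",d.mean(),cv2.blur(d,(5,5)).max())
d=cv2.absdiff(n2,o)[140:540,140:590]; print("scene diff",d.mean(),cv2.blur(d,(9,9)).max())
cv2.imwrite("pics/m5.png",n2)
print([(q,[(round(t['conf'],2),np.round(t['at']).tolist()) for t in viewer.tip_of('side',q)]) for q in("lens_box_door_edge","empty_box_door_edge","glovebox_door_edge")])
E
```

```text
[-0.04 -0.06]
[-0.01  0.11]
[ 0.01 -0.02]
side other boxes diff mean,max 5.275895061728395 123
scene diff 7.797885185185185 172
[('lens_box_door_edge', [(0.79, [364.0, 160.0])]), ('empty_box_door_edge', [(0.57, [395.0, 99.0])]), ('glovebox_door_edge', [(0.76, [218.0, 260.0]), (0.58, [255.0, 385.0])])]
```

View pics/m5.png

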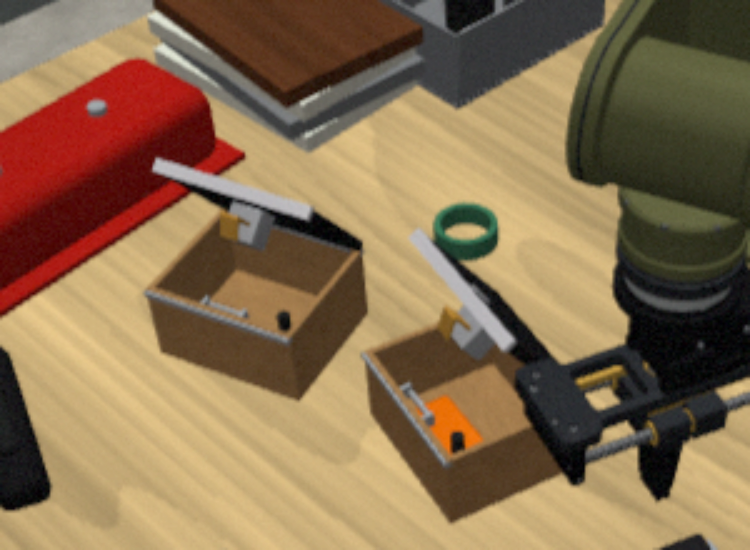

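```bash
python3 -c "
from rig import order; print(order.finish_job())"
```

```text
the job is handed in; nothing more can be done
None
```

I shut the glovebox with the window winder in it and handed the job in at about 8 s on the robot's clock. I pressed its door down with closed fingertips until it stopped at the flat height, about 97 mm. The press peaked at about 17 N upward on the wrist, then I lifted clear.

**Latch:** With the tool away, the free edge moved by no more than 0.1 px, where an unlatched door would have risen about 2 px or more. Its corners match an angle of 0 to within 1–2 px. I did not see or feel the snap itself; I take the latch as holding because the door stays flat.

**Winder:** It was lying in the tub in the last picture where the inside showed, with the door part-way down. I could not see it once the door was shut.

**Other two boxes:** The lens box and the empty box look unchanged, and their door edges were found within 3 px of where they started. An automatic before-and-after picture comparison did show differences around them. The gripper was in a different place in those pictures, and I put the differences down to that after viewing the scene picture only.

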